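Draw the interlock bolt with the snap hook

TASK

Lock out the lamp: pick up the loose snap hook and push its sprung gate against the upright of the eye on the interlock box's sliding bolt until the gate snaps shut behind it, without ramming it. Then draw the bolt out to its stop with the hook and leave the hook clipped on, lying flat on the worktop and released. Do not disturb the tape roll, timer, slide tube and drop bottle standing around.

Things in the scene. Friction and masses are not known exactly. Their poses are not given: they have to be found in the camera images.
- interlock_box: Fixed grey box, 60 deep (x) x 76 wide (y) x 80 mm high on a thin steel foot plate, standing on the worktop. Origin: centre of its underside; z up. Its front looks along its own -x. From the front, 35 mm above the worktop, comes a steel bolt that slides along the box's x and carries a big upright rectangular eye.
- eye_upright (a point): Middle of the eye's front upright: the round vertical steel bar, 10 mm thick, that the hook has to go round; 35 mm above the worktop. It stands 112 mm plus the bolt's draw before the box's origin (along the box's -x, on its middle line). Axes as the box's.
- eye_opening (a point): Centre of the eye's clear opening, 35 mm behind the upright's axis towards the box. The eye lies in the box's x-z plane, all bars 10 mm thick; the opening is 60 mm long and 46 mm high (12 to 58 mm above the worktop), so its bottom bar tops out at 12 mm. The hook's gate must end up crossing this opening. Axes as the box's.
- bolt (a joint): How far the bolt is drawn out (m): 0.040 is fully out, at its outer stop. It starts partly out and slides with about 2.5 N of friction and no spring, so it gives way under the hook until it meets an inner stop, which sits unseen in the box, at a different value each time (anywhere from 0 to 0.016), and is solid.
- pull_hook: Loose snap hook, 174 mm long, about 0.25 kg, lying flat on the worktop. Origin on its long middle line at the underside; x forward to the mouth, y left, z up. Grey rectangular grip at x -98 to -8 mm, 24 mm wide (y), 26 mm high (z 0 to 26). In front of it a fork of 12 mm round steel bar, its middle 17 mm above the underside, with the mouth at the front closed by the gate.
- hook_grip (a point): Best place to hold the hook (close to its centre of mass): on the middle line of the grip, hook x = -20 mm, 13 mm above the underside. Close the fingers across hook y (24 mm, flat sides). Axes as the hook's.
- hook_mouth (a point): Where a bar enters best: on the gate, hook x = 58, y = -4, 17 mm above the underside; axes as the hook's. The bar may be 4 mm to either side. Left arm inside at hook y = +15, its nose centred at x = 70, y = 13 (inner edge y = 7); right arm inside at y = -22, ending at x = 64; throat bottoms at x = +11. The gate snaps shut behind a 10 mm bar once the bar's axis is back at about x = 24.
- gate (a joint): Angle of the hook's sprung gate (rad): 0 shut, up to 1.45 open (tip swung inwards). An 8 mm bar, 29 mm long, hinged on the right arm (hook x = 58, y = -21 mm), lying across the mouth when shut. Pushing a bar against its middle takes about 6 to 11 N; the force falls away when it snaps shut.
- tape_roll: Bystander: black tape roll lying flat, 55 mm across, 18 mm high. Origin: centre of its underside.
- timer: Bystander: small white timer, 46 x 52 x 19 mm. Origin: centre of its underside.
- slide_tube: Bystander: slim upright tube, 24 mm across, 109 mm high. Origin: centre of its underside.
- drop_bottle: Bystander: brown drop bottle, 32 mm across, 76 mm high. Origin: centre of its underside.

How it is judged:
On the way, in this order (a step that is already met when the one before it is completed fails the run):
1. the gate has snapped shut behind the eye's upright, with the bolt not yet drawn out (value of joint gate below 0.15 rad and x of eye_upright in the frame of pull_hook between 0 and 0.056 m and y of eye_upright in the frame of pull_hook between -0.025 and 0.019 m and z of eye_upright in the frame of pull_hook between -0.006 and 0.04 m and value of joint bolt below 0.033 m), for 0.1 s.
2. the bolt is drawn out to its stop (value of joint bolt above 0.035 m), for 0.1 s.
At the end, for the whole second after the job is handed in: The eye's upright is inside the hook with the gate shut behind it (less than 0.15 rad open), the bolt is drawn out (at least 34 of its 40 mm), and the hook lies still and flat on the worktop (underside within 12 mm, tilt under 0.2 rad) (value of joint bolt above 0.034 m and value of joint gate below 0.15 rad and x of eye_upright in the frame of pull_hook between 0 and 0.056 m and y of eye_upright in the frame of pull_hook between -0.025 and 0.019 m and z of eye_upright in the frame of pull_hook between -0.006 and 0.04 m and height (world z) of pull_hook below 0.012 m and angle between pull_hook's own z axis and vertical below 0.2 rad and linear speed of pull_hook below 0.02 m/s); the robot touches nothing.
It fails at once if the hook is rammed against the eye or box with more than 45 N (contact force between pull_hook and interlock_box above 45 N).
It fails at once if a bystander is moved by more than 25 mm (distance of any of tape_roll, timer, slide_tube, drop_bottle from where it was at the start of the episode above 0.025 m).
It also fails if it takes over 64 s, if anything falls off the work surface, if the arm or the gripper's body presses on something with over 40 N, if the wrist force passes 120 N, or if a joint passes its speed limit or range.

ROBOT

A 7-joint arm with a two-finger parallel gripper is mounted at the origin on a cart in front of the work surface, level with it; the furniture and walls round the work are solid. World frame = base frame: x ahead of the robot, y to its left, z up, the work surface at z = 0. Lengths are in m, angles in rad, forces in N, time in s.
With the tool pointing down it reaches from about 0.425 to 0.875 m from the base axis. Payload 8.4 kg.
Tool frame: the origin (TCP) lies at the centre of the arm's flange, where the gripper is bolted on; the fingertips stand 182 mm ahead of it and the grasp point (between the pads) lies 164 mm ahead of it; x points along the fingers, z is the direction in which the jaws open and shut, and the axes are right-handed (so a half turn about x gives the same grasp; the last joint's range is limited). The gripper opens to 87 mm and grips with 3 to 60 N. Pads are 19 mm wide; open, the fingers measure 117 mm over their backs; the gripper's body (75 mm by 190 mm) begins 51 mm behind the grasp point.
Start: joints at [-1.273, 0.333, 0.04, 1.465, -0.013, 1.343, -0.059], TCP at [0.251, 0.599, 0.405] pointing down, gripper open.
Joint ranges: [-2.58, 2.58], [-0.38, 2.09], [-1.3, 1.39], [0.25, 2.4], [-1.5, 4.64], [0.08, 2.09], [-2.65, 2.65]. Speed limits (rad/s): [2.22, 2.22, 2.79, 2.79, 3.14, 3.14, 3.14].

INTERFACE

Orientations are given as a unit quaternion [w, x, y, z].
In Python, from workcell import * gives the robot as it stands. The module is installed in compiled form; this text tells all that it offers.
- The arm moves only by the tool apply_moves, never from a script. Its argument "plan" is a list of rows, each an object with "angular": the turn, a rotation vector about the tool's x, y, z in rad, a list of three; "offset": the shift along the tool's x, y, z in m, a list of three; "grip": the finger opening in m, from 0 to 0.087. In form: [{"angular": [rx, ry, rz], "offset": [tx, ty, tz], "grip": grip}, ...]. A call has 1 to 20 rows; each row is the pose to reach, as a shift and turn from the pose commanded when the call began, along the tool's axes at that moment; what a row does not reach only later rows make up. A row lasts 1/8 s, in which the tool goes at most 62.5 mm and 10.7 degrees, less where a joint would pass 70% of its speed; a pose out of reach is approached as far as the arm can. A call with a gripper value outside its range is refused whole. The fingers move at their own pace and stop on an object; the grip force is fixed at half the most. Time passes only in rows, so rows that repeat a pose let the fingers close. It gives the time, the measured TCP pose, the force and the opening at its end, in the units of the state.
- read_state(): the state, without advancing time (a new reading comes with each control period).
- get_image(name): name is "side" or "top"; returns the picture (420x560x3 uint8, blue, green, red); there is no depth.
- camera_model(name): a dict with "mtx" (3x3 intrinsics, pixels), "origin" and "rotation" of the camera in the world. Camera axes: x right, y up, looking along -z (the intrinsics and any distortion apply to the point x, -y, -z); pixel columns grow to the right and rows downward; lengths in m; the calibration is good to about 2 mm. A picture is of the moment at which its call begins. camera_model takes no time and is no camera call.
- finish_job(): hands the job in, once; it reports no verdict.
The state is a dict: "time": time; "joint_positions": joint angles; "qvel": joint speeds; "effort": joint torques, N m; "position": TCP position; "orientation": TCP orientation; "ft_force": force on the tool from outside, world axes, zero at the start; "ft_torque": the same for the moment, N m; "finger_gap": finger opening in m.
Only numpy, scipy, OpenCV 4.12 (cv2) and the standard library are available. Lean on these libraries where they do the work, as an engineer would, in place of code of your own. Each camera call takes 0.05 s, during which the arm holds its last target.

## Working session

There is one attempt and no reset: what is moved stays moved. The work goes in short steps, Python scripts to look and compute and a tool call to move; the robot and the scene stay as the last step left them, time stands still between calls to the robot, and variables do not carry over. Pictures are saved under pics/ and viewed, and the job is handed in when it is done.

Besides the shell and the picture viewer there is one more tool, called after "Emit:" as name([rows], argument=value, ...), one row to a line, values as JSON. apply_moves: Moves the arm, as the interface text tells. Its arguments: {"type":"object","properties":{"plan":{"type":"array"}},"required":["plan"]}

```bash
mkdir -p pics
python3 - <<'E'
from workcell import *
import cv2
for n in("side","top"):
    cv2.imwrite(f"pics/{n}0.png",get_image(n)); print(n,camera_model(n))
print(read_state())
E
```

```text
side {'mtx': array([[491.35241389,   0.        , 277.95741783],
       [  0.        , 491.35241389, 212.06379402],
       [  0.        ,   0.        ,   1.        ]]), 'origin': array([0.274095  , 0.49661869, 0.78685849]), 'rotation': array([-0.13734802, -0.06143043,  0.38298218,  0.91142003])}
top {'mtx': array([[422.99676354,   0.        , 279.27046223],
       [  0.        , 422.99676354, 212.73667813],
       [  0.        ,   0.        ,   1.        ]]), 'origin': array([ 0.33075089, -0.22009169,  0.88243659]), 'rotation': array([-0.69579594, -0.07017947,  0.06867516,  0.71149601])}
{'time': 0.1, 'joint_positions': array([-1.27320273,  0.33382717,  0.03985422,  1.46618914, -0.01340697,
        1.34328527, -0.05852483]), 'qvel': array([-0.00111068, -0.0020622 ,  0.00072328, -0.00162356, -0.00064327,
       -0.00115434, -0.00077419]), 'effort': array([ 4.86123754e-03, -6.57806110e+01,  1.34076621e+00, -4.04707146e+01,
       -5.96176204e-02,  4.09305585e-02,  6.50695915e-05]), 'position': array([0.25113543, 0.59935104, 0.40395311]), 'orientation': array([ 0.58833748, -0.39194237,  0.58915329,  0.39132926]), 'ft_force': array([-0.56593281, -0.82021985,  0.10449122]), 'ft_torque': array([0.0276735 , 0.02027244, 0.01488446]), 'finger_gap': 0.08667791847402798}
```

View images.

View pics/side0.png

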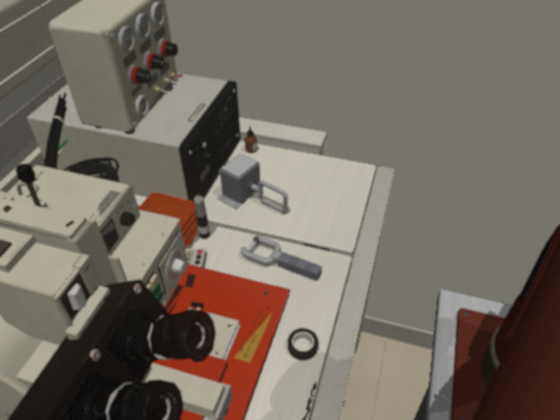

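View pics/top0.png

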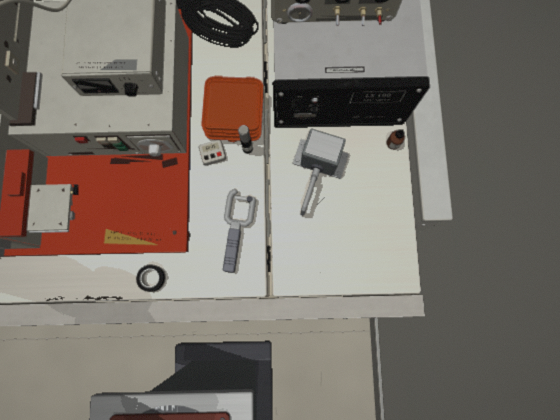

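```bash
cat > h.py <<'E'
import numpy as np,cv2
from scipy.spatial.transform import Rotation as R
from workcell import *
def cam(n):
    m=camera_model(n); q=m['rotation']; return m['mtx'],m['origin'],R.from_quat([q[1],q[2],q[3],q[0]]).as_matrix()
def ray(n,u,v):
    K,o,M=cam(n); d=np.array([(u-K[0,2])/K[0,0],-(v-K[1,2])/K[1,1],-1]); return o,M@d
def onz(n,u,v,z):
    o,d=ray(n,u,v); return o+d*(z-o[2])/d[2]
def proj(n,p):
    K,o,M=cam(n); c=(np.asarray(p)-o)@M; x=K@np.array([c[0],-c[1],-c[2]]); return x[:2]/x[2]
def crop(n,src,x0,y0,x1,y1,out,s):
    im=cv2.imread(src)[y0:y1,x0:x1]; cv2.imwrite(out,cv2.resize(im,None,fx=s,fy=s,interpolation=cv2.INTER_CUBIC))
E
python3 - <<'E'
from h import *
print(onz('top',240,230,0),onz('top',323,150,.08),onz('side',285,260,0), proj('top',[0,0,0]))
crop('top','pics/top0.png',190,110,350,280,'pics/t1.png',4.4/1.25)
crop('side','pics/side0.png',190,130,340,290,'pics/s1.png',3.7)
E
```

```text
[ 0.47133598 -0.13646107  0.        ] [ 0.61609101 -0.31003291  0.08      ] [ 0.4620342  -0.13806763  0.        ] [168.8650831  477.71012551]
```

View pics/t1.png

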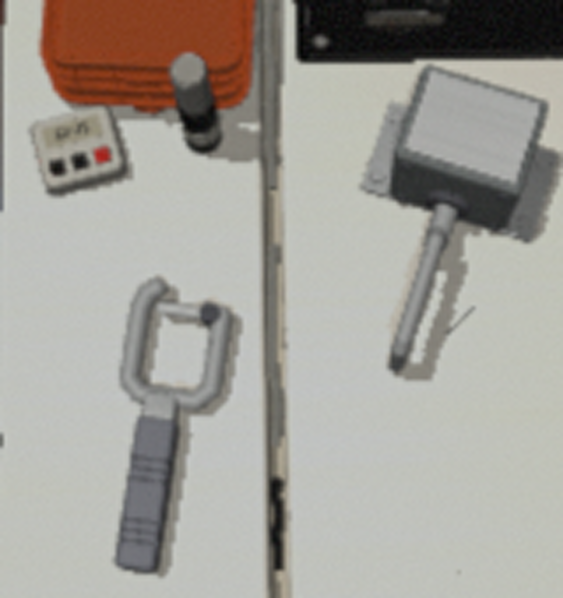

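View pics/s1.png

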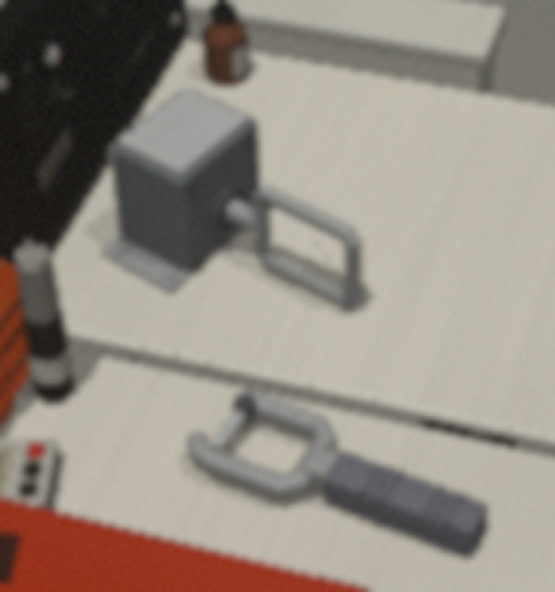

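```bash
cat > fit.py <<'E'
from h import *
from scipy.optimize import least_squares
def T(u,v): return ('top',190+u/3.52,110+v/3.52)
def S(u,v): return ('side',190+u/3.7,130+v/3.7)
def tf(p,q,z=0): 
    c,s=np.cos(p[2]),np.sin(p[2]); q=np.asarray(q,float)/1000
    return np.array([p[0]+c*q[0]-s*q[1],p[1]+s*q[0]+c*q[1],q[2]])
hook=[((-8,12,26),T(137,416)),((-8,-12,26),T(178,420)),((58,-21,23),T(210,313)),((-98,12,26),T(117,550)),((-98,-12,26),T(158,553)),
((58,-21,23),S(248,402)),((-98,-12,26),S(486,510)),((-98,12,26),S(470,533))]
box=[((-30,38,80),T(402,150)),((-30,-38,80),T(522,190)),((30,38,80),T(428,66)),((30,-38,80),T(548,100)),
((-30,38,80),S(183,170)),((-30,-38,80),S(257,125)),((30,38,80),S(112,150)),((30,-38,80),S(190,92))]
up=[(63,S(352,237)),(7,S(352,298))]
def res(p,L): return np.concatenate([proj(n,tf(p,q))-np.array([u,v]) for q,(n,u,v) in L])
def fit():
    rh=least_squares(res,[.46,-.13,0],args=(hook,),loss='soft_l1')
    rb=least_squares(res,[.6,-.31,0],args=(box,),loss='soft_l1')
    return rh,rb
if __name__=="__main__":
    rh,rb=fit(); np.set_printoptions(precision=4,suppress=True)
    print(rh.x,res(rh.x,hook).reshape(-1,2)); print(rb.x,res(rb.x,box).reshape(-1,2))
    for d in(0,10,20,30,40): print(d,[ (proj(n,tf(rb.x,(-112-d,0,z)))-[u,v]) for z,(n,u,v) in up])
    def draw(n,o,x0,y0,s,out):
        im=cv2.imread(o)
        im=cv2.resize(im[y0:y0+170,x0:x0+160],None,fx=s,fy=s,interpolation=cv2.INTER_CUBIC)
        def pl(p,pts,c):
            a=np.array([(proj(n,tf(p,q))-[x0,y0])*s for q in pts]).astype(int); cv2.polylines(im,[a],False,c,1)
        for z in(0,26): pl(rh.x,[(-98,12,z),(-8,12,z),(-8,-12,z),(-98,-12,z),(-98,12,z)],(0,0,255))
        pl(rh.x,[(11,-22,17),(64,-22,17)],(0,255,0));pl(rh.x,[(11,-22,17),(11,15,17),(70,15,17)],(0,255,0));pl(rh.x,[(58,-21,17),(58,8,17)],(255,0,0))
        for z in(0,80): pl(rb.x,[(-30,38,z),(30,38,z),(30,-38,z),(-30,-38,z),(-30,38,z)],(0,0,255))
        import sys
        d=float(sys.argv[1])*1000; e=112+d
        pl(rb.x,[(-e,0,7),(-e,0,63),(-e+70,0,63),(-e+70,0,7),(-e,0,7)],(0,255,255))
        cv2.imwrite(out,im)
    draw('top','pics/top0.png',190,110,3.5,'pics/ot.png'); draw('side','pics/side0.png',190,130,3.5,'pics/os.png')
E
python3 fit.py 0.015
```

```text
[ 0.4799 -0.1296 -0.1614] [[ 0.1018 -1.1729]
 [ 0.004  -0.7104]
 [ 0.2638 -0.4504]
 [-1.4648  4.5263]
 [-1.333   5.3443]
 [-1.5928 -0.8177]
 [ 0.7425 -2.5897]
 [ 0.2989 -0.2831]]
[ 0.623  -0.3134 -0.3342] [[-2.3056  2.1581]
 [ 0.3245  2.0116]
 [-0.8348 -1.0318]
 [ 1.366   0.2241]
 [-0.2943  2.8665]
 [ 0.8196 -2.3603]
 [-1.5168 -1.8596]
 [-1.1858 -2.8051]]
0 [array([-5.903 , -4.2377]), array([-5.7817, -2.4594])]
10 [array([-2.2431, -2.4563]), array([-2.2492, -0.6703])]
20 [array([ 1.4459, -0.6607]), array([1.3104, 1.1324])]
30 [array([5.1644, 1.1492]), array([4.8975, 2.9491])]
40 [array([8.9127, 2.9737]), array([8.5123, 4.7799])]
```

View pics/ot.png

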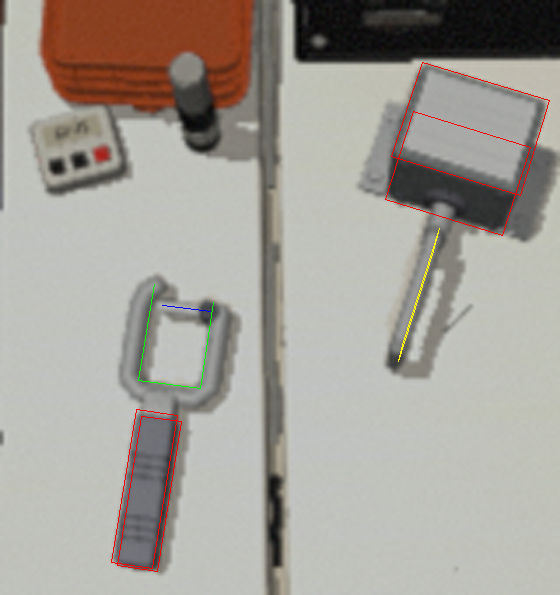

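View pics/os.png

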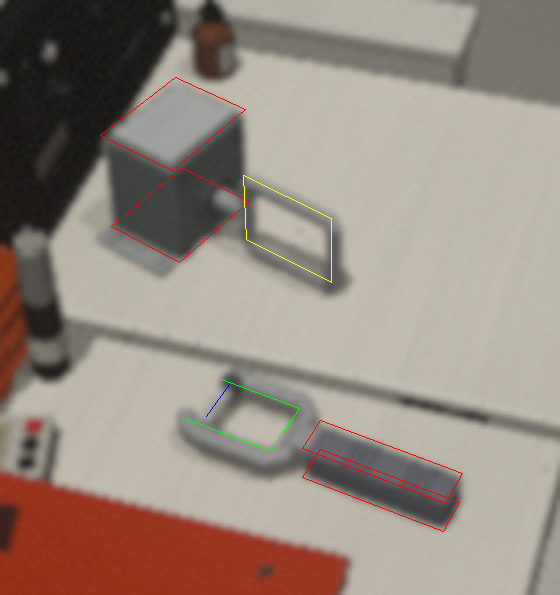

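Run:
```python
from h import *
a='pics/top0.png';b='pics/side0.png'
def g(n,src,x0,y0,x1,y1,s):
    im=cv2.imread(src)[y0:y1,x0:x1]; im=cv2.resize(im,None,fx=s,fy=s,interpolation=cv2.INTER_CUBIC)
    for x in range((x0//10+1)*10,x1,10):
        cv2.line(im,((x-x0)*s,0),((x-x0)*s,6),(0,0,255),1);cv2.putText(im,str(x),((x-x0)*s-10,16),0,.35,(0,0,255))
    for y in range((y0//10+1)*10,y1,10):
        cv2.line(im,(0,(y-y0)*s),(6,(y-y0)*s),(0,0,255),1);cv2.putText(im,str(y),(6,(y-y0)*s+4),0,.35,(0,0,255))
    return im
A=g(0,a,215,185,265,275,6);B=g(0,a,285,120,355,220,6)
h=max(A.shape[0],B.shape[0]);o=np.zeros((h,A.shape[1]+B.shape[1],3),np.uint8);o[:A.shape[0],:A.shape[1]]=A;o[:B.shape[0],A.shape[1]:]=B
cv2.imwrite('pics/t2.png',o)
A=g(0,b,215,145,295,220,7);cv2.imwrite('pics/s2.png',A)
A=g(0,b,235,225,330,285,8);cv2.imwrite('pics/s3.png',A)
```

```text
(no output)
```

View pics/t2.png

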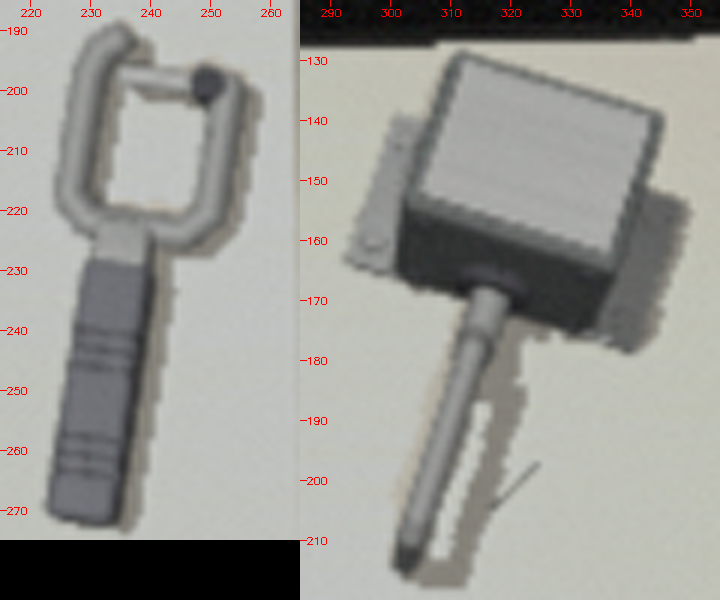

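View pics/s2.png

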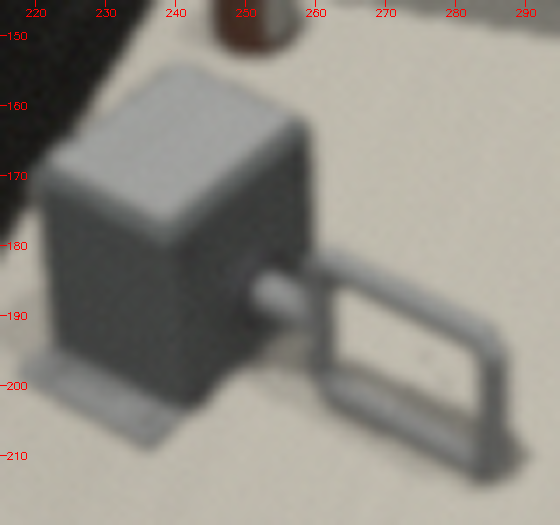

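View pics/s3.png

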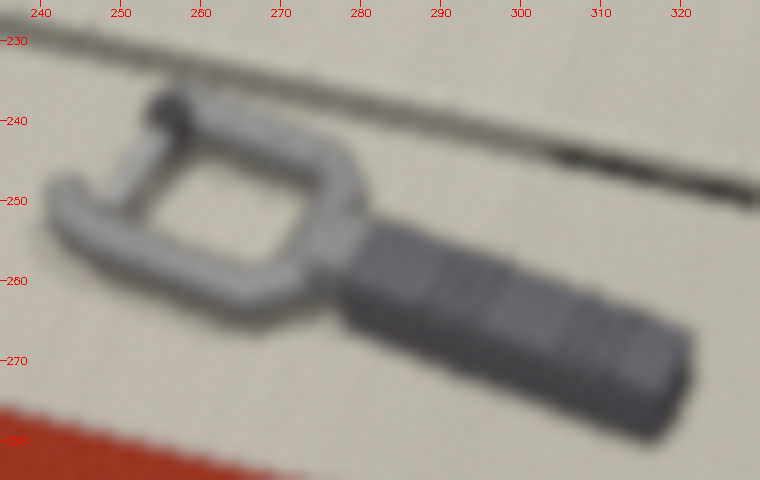

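```bash
cat > fit2.py <<'E'
from h import *
from fit import tf
from scipy.optimize import least_squares
np.set_printoptions(precision=4,suppress=True)
t='top';s='side'
hook=[((-8,0,25),(t,235,228.5)),((-97,0,8),(t,228.5,271.5)),((-53,12,24),(t,227.3,250)),((-53,-12,24),(t,238.7,250)),((58,-21,23),(t,250,198.5)),((70,13,17),(t,235.5,192)),
((58,-21,23),(s,256,239.5)),((70,13,17),(s,243.5,249)),((-97,11,1),(s,317,280)),((-97,-11,25),(s,321,267)),((-8,12,1),(s,278.5,265)),((-8,-12,25),(s,282,251.5))]
box=[((29,37,79),(t,311.5,129)),((29,-37,79),(t,345.5,140)),((-29,37,79),(t,303,152)),((-29,-37,79),(t,337,164)),((-30,38,2),(t,301.5,166)),((-30,-38,2),(t,331.5,175.5)),
((-29,37,79),(s,239,178.5)),((-29,-37,79),(s,258.5,162.5)),((29,37,79),(s,221.5,169.5)),((29,-37,79),(s,241.5,154.5)),((-30,38,2),(s,242,203.5))]
eye=[((0,0,66),(t,303,211)),((0,0,66),(s,286,192)),((0,0,3),(s,285.5,213)),((70,0,66),(s,260.5,181))]
def fit(L,x0,cams):
    L=[a for a in L if a[1][0] in cams]
    f=lambda p:np.concatenate([proj(n,tf(p,q))-np.array([u,v]) for q,(n,u,v) in L])
    r=least_squares(f,x0,loss='soft_l1'); return r.x,f(r.x).reshape(-1,2)
if __name__=="__main__":
  for c in((t,s),(t,),(s,)):
    h,r1=fit(hook,[.46,-.13,0],c); b,r2=fit(box,[.6,-.31,0],c)
    print(c,h,b); 
    if len(c)==2: print(r1.T);print(r2.T)
    # bolt
    for d in(0,.01,.02,.03): print(d,[np.round(proj(n,tf(b,(q[0]-112-d*1000,0,q[2])))-[u,v],1).tolist() for q,(n,u,v) in eye if n in c])
E
python3 fit2.py
```

```text
('top', 'side') [ 0.479  -0.1302 -0.1557] [ 0.6231 -0.3131 -0.3533]
[[ 0.2021  0.923  -1.2647 -1.0141  0.1074 -0.3045 -0.1687 -0.3216  0.1167
   1.0172 -1.4906  0.0921]
 [-0.1736  0.6244 -0.7202  0.8451  0.3189 -0.1123 -1.7186 -0.3017  0.7474
  -1.6054  0.9809 -1.1495]]
[[-0.2505  0.8462 -0.8231  0.6653 -1.6385  1.7899 -0.3659  1.1861 -2.2472
  -0.9596 -1.2425]
 [-0.7734 -0.5221  2.1803  1.7295  0.2073  1.658   0.3398 -0.3588 -0.6987
  -1.6666  0.9972]]
0 [[3.4, -11.0], [-7.4, -2.6], [-6.8, -3.1], [-6.5, -4.0]]
0.01 [[1.8, -6.4], [-3.8, -0.8], [-3.3, -1.2], [-3.0, -2.3]]
0.02 [[0.2, -1.7], [-0.2, 1.1], [0.2, 0.6], [0.4, -0.5]]
0.03 [[-1.4, 3.0], [3.5, 3.0], [3.7, 2.5], [3.9, 1.2]]
('top',) [ 0.4792 -0.1307 -0.1523] [ 0.6248 -0.3129 -0.3637]
0 [[2.7, -12.1]]
0.01 [[1.0, -7.4]]
0.02 [[-0.6, -2.8]]
0.03 [[-2.2, 1.9]]Traceback (most recent call last):
  File "fit2.py", line 17, in <module>
    h,r1=fit(hook,[.46,-.13,0],c); b,r2=fit(box,[.6,-.31,0],c)
         ~~~^^^^^^^^^^^^^^^^^^^^^
  File "fit2.py", line 14, in fit
    r=least_squares(f,x0,loss='soft_l1'); return r.x,f(r.x).reshape(-1
[... 1284 characters left out ...]
^^^^^^^^^^^^^^^^^
    return np.atleast_1d(self.fun(x))
                         ~~~~~~~~^^^
    return self.f(x, *self.args, **self.kwargs)
           ~~~~~~^^^^^^^^^^^^^^^^^^^^^^^^^^^^^^
  File "fit2.py", line 13, in <lambda>
    f=lambda p:np.concatenate([proj(n,tf(p,q))-np.array([u,v]) for q,(n,u,v) in L])
                               ~~~~^^^^^^^^^^^
  File "h.py", line 11, in proj
    K,o,M=cam(n); c=(np.asarray(p)-o)@M; x=K@np.array([c[0],-c[1],-c[2]]); return x[:2]/x[2]
          ~~~^^^
  File "h.py", line 5, in cam
    m=camera_model(n); q=m['rotation']; return m['mtx'],m['origin'],R.from_quat([q[1],q[2],q[3],q[0]]).as_matrix()
ValueError: time passes only in moves, steps and waits
```

Run:
```python
s=open('h.py').read()
s=s.replace("def cam(n):\n    m=camera_model(n);","import functools\n@functools.cache\ndef cam(n):\n    m=camera_model(n);")
open('h.py','w').write(s)
from h import *
np.set_printoptions(precision=3,suppress=True)
for z in(0,.2,.3,.4): print(z,[onz('side',*p,z)[:2] for p in((205,330),(180,400),(100,300),(220,395))])
for z in (0,.2,.4): print(z,[onz('top',*p,z)[:2] for p in((0,200),(60,208),(0,310),(190,250))])
for n,p in(('top',(248,152)),('side',(203,234)),('top',(151,280)),('side',(302,345)),('top',(211,157)),('top',(397,145))): print(n,p,onz(n,*p,0)[:2])
s=read_state();q=s['orientation'];print(R.from_quat([q[1],q[2],q[3],q[0]]).as_matrix())
for p in([.25,.6,.4],[.36,.2,.22],[.46,-.127,.2]): print(proj('side',p),proj('top',p))
```

```text
0 [array([0.555, 0.065]), array([0.541, 0.2  ]), array([0.777, 0.064]), array([0.481, 0.173])]
0.2 [array([0.483, 0.175]), array([0.473, 0.275]), array([0.649, 0.174]), array([0.429, 0.255])]
0.3 [array([0.448, 0.23 ]), array([0.439, 0.313]), array([0.585, 0.229]), array([0.402, 0.296])]
0.4 [array([0.412, 0.285]), array([0.405, 0.351]), array([0.521, 0.284]), array([0.376, 0.337])]
0 [array([0.548, 0.378]), array([0.528, 0.248]), array([0.317, 0.354]), array([ 0.431, -0.032])]
0.2 [array([0.499, 0.243]), array([0.483, 0.142]), array([0.32 , 0.224]), array([ 0.409, -0.074])]
0.4 [array([0.45 , 0.107]), array([0.438, 0.036]), array([0.323, 0.094]), array([ 0.386, -0.117])]
top (248, 152) [ 0.644 -0.155]
side (203, 234) [ 0.655 -0.157]
top (151, 280) [0.371 0.048]
side (302, 345) [0.376 0.043]
top (211, 157) [ 0.634 -0.074]
top (397, 145) [ 0.652 -0.482]
[[-0.    -0.922  0.386]
 [-0.001  0.386  0.922]
 [-1.    -0.    -0.001]]
[ 265.036 1096.562] [-475.562  390.081]
[285.956 362.904] [  9.614 283.815]
[284.671 192.224] [222.651 218.029]
```

Emit:
apply_moves([
  {"angular": [0, 0, 0], "offset": [-0.054, 0, 0], "grip": 0.087},
  {"angular": [0, 0, 0], "offset": [-0.108, 0, 0], "grip": 0.087},
  {"angular": [0, 0, 0], "offset": [-0.162, 0, 0], "grip": 0.087},
  {"angular": [0, 0, 0], "offset": [-0.216, 0, 0], "grip": 0.087},
  {"angular": [0, 0, 0], "offset": [-0.216, -0.0285, -0.042], "grip": 0.087},
  {"angular": [0, 0, 0], "offset": [-0.216, -0.057, -0.084], "grip": 0.087},
  {"angular": [0, 0, 0], "offset": [-0.216, -0.0855, -0.127], "grip": 0.087},
  {"angular": [0, 0, 0], "offset": [-0.216, -0.114, -0.169], "grip": 0.087},
  {"angular": [0, 0, 0], "offset": [-0.216, -0.1425, -0.211], "grip": 0.087},
  {"angular": [0, 0, 0], "offset": [-0.216, -0.1425, -0.211], "grip": 0.087},
])

```text
time: 1.35
position: [0.3025, 0.346, 0.6219]
orientation: [0.59, -0.39, 0.589, 0.39]
ft_force: [0.4, 1.2, 0.3]
finger_gap: 0.0871
```

Run:
```python
from h import *
cv2.imwrite('pics/s4.png',get_image('side'))
```

```text
(no output)
```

View pics/s4.png

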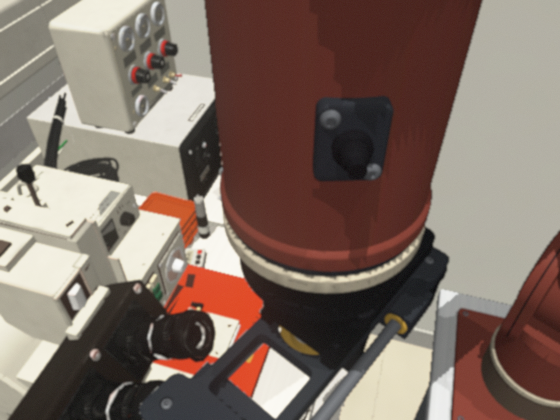

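Emit:
apply_moves([
  {"angular": [0, 0, 0], "offset": [0, -0.0426, -0.0355], "grip": 0.087},
  {"angular": [0, 0, 0], "offset": [0, -0.0852, -0.071], "grip": 0.087},
  {"angular": [0, 0, 0], "offset": [0, -0.1278, -0.1064], "grip": 0.087},
  {"angular": [0, 0, 0], "offset": [0, -0.1704, -0.142], "grip": 0.087},
  {"angular": [0, 0, 0], "offset": [0, -0.213, -0.1774], "grip": 0.087},
  {"angular": [-0.06, 0, 0], "offset": [0.03, -0.236, -0.217], "grip": 0.087},
  {"angular": [-0.12, 0, 0], "offset": [0.07, -0.259, -0.257], "grip": 0.087},
  {"angular": [-0.18, 0, 0], "offset": [0.11, -0.282, -0.297], "grip": 0.087},
  {"angular": [-0.241, 0, 0], "offset": [0.15, -0.305, -0.337], "grip": 0.087},
  {"angular": [-0.241, 0, 0], "offset": [0.19, -0.327, -0.3755], "grip": 0.087},
  {"angular": [-0.241, 0, 0], "offset": [0.22, -0.327, -0.3755], "grip": 0.087},
  {"angular": [-0.241, 0, 0], "offset": [0.22, -0.327, -0.3755], "grip": 0.087},
])

```text
time: 2.9
position: [0.4574, -0.1219, 0.3992]
orientation: [0.536, -0.459, 0.539, 0.46]
ft_force: [-0.6, 0.1, 1.0]
finger_gap: 0.0869
```

Run:
```python
from h import *
np.set_printoptions(precision=4,suppress=True)
s=read_state();q=s['orientation'];M=R.from_quat([q[1],q[2],q[3],q[0]]).as_matrix();print(s['position'],M,s['joint_positions'])
h=np.array([.479,-.1302,-.1557]);g=h[:2]+R.from_euler('z',h[2]).as_matrix()[:2,:2]@[-.02,0]
d=np.r_[g,0.186]-s['position'];print(g,'offset',M.T@d,'yaw of tool z',np.arctan2(M[1,2],M[0,2])-np.pi/2)
cv2.imwrite('pics/s5.png',get_image('side'));cv2.imwrite('pics/t5.png',get_image('top'))
a=cv2.imread('pics/s5.png');b=cv2.imread('pics/t5.png');cv2.imwrite('pics/st5.png',np.hstack([a[100:400,120:420],b[100:400,120:420]]))
```

```text
[ 0.4574 -0.1219  0.3992] [[-0.004  -0.988   0.1546]
 [-0.0015  0.1547  0.988 ]
 [-1.      0.0037 -0.0021]] [-0.7882 -0.1035  0.9153  1.9189  0.0874  1.2907  1.5155]
[ 0.4592 -0.1271] offset [ 0.2132 -0.0035 -0.0044] yaw of tool z -0.15526852549331815
```

View pics/st5.png

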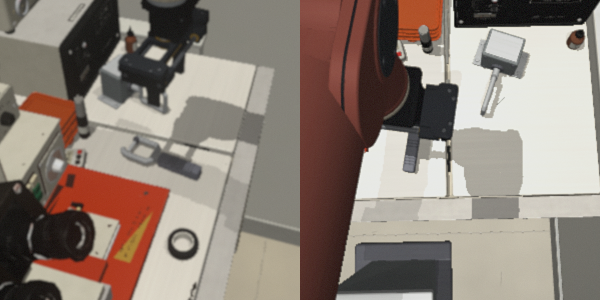

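Emit:
apply_moves([
  {"angular": [0, 0, 0], "offset": [0.05, -0.002, -0.003], "grip": 0.087},
  {"angular": [0, 0, 0], "offset": [0.1, -0.0035, -0.0045], "grip": 0.087},
  {"angular": [0, 0, 0], "offset": [0.14, -0.0035, -0.0045], "grip": 0.087},
  {"angular": [0, 0, 0], "offset": [0.17, -0.0035, -0.0045], "grip": 0.087},
  {"angular": [0, 0, 0], "offset": [0.195, -0.0035, -0.0045], "grip": 0.087},
  {"angular": [0, 0, 0], "offset": [0.205, -0.0035, -0.0045], "grip": 0.087},
  {"angular": [0, 0, 0], "offset": [0.211, -0.0035, -0.0045], "grip": 0.087},
  {"angular": [0, 0, 0], "offset": [0.213, -0.0035, -0.0045], "grip": 0.087},
  {"angular": [0, 0, 0], "offset": [0.213, -0.0035, -0.0045], "grip": 0.087},
])

```text
time: 4.12
position: [0.4607, -0.1278, 0.1884]
orientation: [0.538, -0.46, 0.537, 0.459]
ft_force: [-1.1, -0.5, 0.0]
finger_gap: 0.0867
```

Run:
```python
from h import *
a=get_image('side');b=get_image('top');cv2.imwrite('pics/st6.png',cv2.resize(np.hstack([a[200:320,200:340],b[150:270,180:320]]),None,fx=2.8,fy=2.8,interpolation=cv2.INTER_CUBIC))
```

```text
(no output)
```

View pics/st6.png

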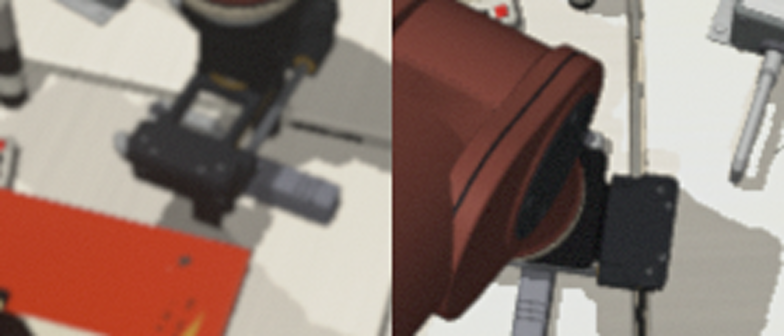

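Emit:
apply_moves([
  {"angular": [0, 0, 0], "offset": [0.002, 0, 0], "grip": 0.05},
  {"angular": [0, 0, 0], "offset": [0.002, 0, 0], "grip": 0.03},
  {"angular": [0, 0, 0], "offset": [0.002, 0, 0], "grip": 0.015},
  {"angular": [0, 0, 0], "offset": [0.002, 0, 0], "grip": 0.01},
  {"angular": [0, 0, 0], "offset": [0.002, 0, 0], "grip": 0.01},
  {"angular": [0, 0, 0], "offset": [0.002, 0, 0], "grip": 0.01},
  {"angular": [0, 0, 0], "offset": [0.002, 0, 0], "grip": 0.01},
])

```text
time: 5.1
position: [0.4603, -0.1278, 0.1858]
orientation: [0.537, -0.46, 0.537, 0.46]
ft_force: [-0.3, 1.5, 0.7]
finger_gap: 0.0253
```

Emit:
apply_moves([
  {"angular": [0, 0, 0], "offset": [-0.01, 0, 0], "grip": 0.01},
  {"angular": [0, 0, 0], "offset": [-0.02, 0.005, 0], "grip": 0.01},
  {"angular": [0, 0, 0], "offset": [-0.02, 0.025, -0.005], "grip": 0.01},
  {"angular": [0.04, 0, 0], "offset": [-0.02, 0.045, -0.02], "grip": 0.01},
  {"angular": [0.08, 0, 0], "offset": [-0.02, 0.052, -0.04], "grip": 0.01},
  {"angular": [0.12, 0, 0], "offset": [-0.02, 0.052, -0.06], "grip": 0.01},
  {"angular": [0.16, 0, 0], "offset": [-0.02, 0.052, -0.08], "grip": 0.01},
  {"angular": [0.198, 0, 0], "offset": [-0.02, 0.052, -0.095], "grip": 0.01},
  {"angular": [0.198, 0, 0], "offset": [-0.02, 0.052, -0.105], "grip": 0.01},
  {"angular": [0.198, 0, 0], "offset": [-0.02, 0.052, -0.105], "grip": 0.01},
  {"angular": [0.198, 0, 0], "offset": [-0.02, 0.052, -0.105], "grip": 0.01},
])

```text
time: 6.48
position: [0.3927, -0.2232, 0.2057]
orientation: [0.58, -0.404, 0.58, 0.405]
ft_force: [0.2, -0.8, -2.8]
finger_gap: 0.0237
```

Run:
```python
from h import *
exec(open('/dev/null').read())
a=get_image('side');b=get_image('top');cv2.imwrite('pics/s7.png',a);cv2.imwrite('pics/t7.png',b)
def g(im,x0,y0,x1,y1,s):
    im=cv2.resize(im[y0:y1,x0:x1],None,fx=s,fy=s,interpolation=cv2.INTER_CUBIC)
    for x in range((x0//10+1)*10,x1,10): cv2.putText(im,str(x),((x-x0)*s-10,10),0,.35,(0,0,255));cv2.line(im,((x-x0)*s,11),((x-x0)*s,15),(0,0,255),1)
    for y in range((y0//10+1)*10,y1,10): cv2.putText(im,str(y),(6,(y-y0)*s+4),0,.35,(0,0,255));cv2.line(im,(0,(y-y0)*s),(5,(y-y0)*s),(0,0,255),1)
    return im
cv2.imwrite('pics/t7b.png',g(b,250,120,350,260,4));cv2.imwrite('pics/s7b.png',g(a,210,145,340,265,5))
print(read_state()['position'],read_state()['orientation'])
```

```text
[ 0.39278893 -0.22299686  0.2057022 ] [ 0.57999827 -0.40440116  0.57992937  0.40465247]
```

View pics/t7b.png

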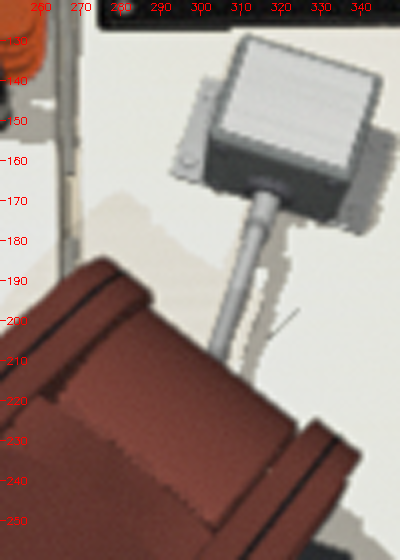

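View pics/s7b.png

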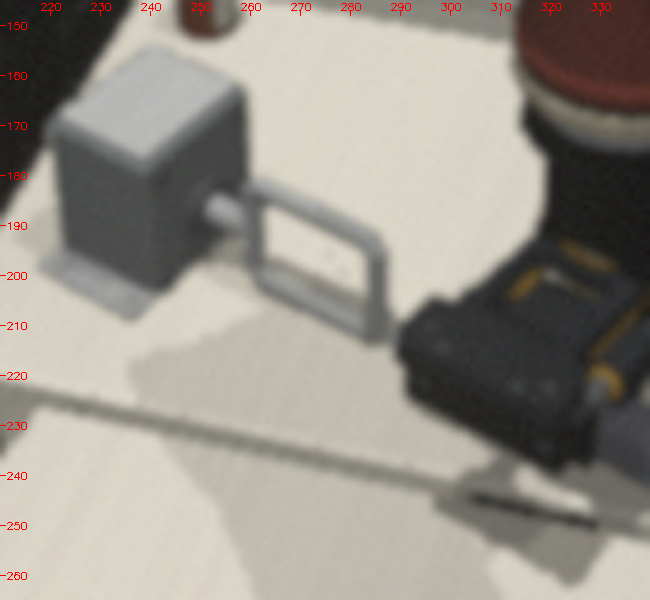

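Run:
```python
from h import *
np.set_printoptions(precision=4,suppress=True)
print(onz('side',285.7,193.5,.063),onz('side',285.5,203,.035),onz('side',285.3,212,.007),onz('top',303.2,210.5,.066), onz('top',302.3,214,.005))
# bar direction lines
print('top bar dir', onz('top',315.5,176,.066),onz('top',304.5,208,.066))
print('side bar', onz('side',262,181.5,.063),onz('side',284,191,.063))
p=onz('top',315.5,176,.066)-onz('top',304.5,208,.066);print(np.arctan2(p[1],p[0]));p=onz('side',262,181.5,.063)-onz('side',284,191,.063);print(np.arctan2(p[1],p[0]))
a=cv2.imread('pics/s7.png');b=cv2.imread('pics/t7.png')
cv2.imwrite('pics/st7.png',np.hstack([a[150:350,200:460],b[150:350,150:410]]))
```

```text
[ 0.5    -0.2692  0.063 ] [ 0.5002 -0.2685  0.035 ] [ 0.5005 -0.2684  0.007 ] [ 0.4969 -0.2674  0.066 ] [ 0.5018 -0.2687  0.005 ]
top bar dir [ 0.5668 -0.2943  0.066 ] [ 0.5018 -0.2701  0.066 ]
side bar [ 0.5626 -0.2923  0.063 ] [ 0.506 -0.276  0.063]
-0.3568225911620228
-0.2794892015313488
```

View pics/st7.png

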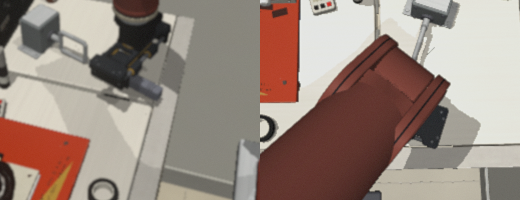

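Emit:
apply_moves([
  {"angular": [0, 0, 0], "offset": [0, -0.005, -0.0015], "grip": 0.01},
  {"angular": [0, 0, 0], "offset": [0, -0.012, -0.0015], "grip": 0.01},
  {"angular": [0, 0, 0], "offset": [0, -0.017, -0.0015], "grip": 0.01},
  {"angular": [0, 0, 0], "offset": [0, -0.02, -0.0015], "grip": 0.01},
  {"angular": [0, 0, 0], "offset": [0, -0.02, -0.0015], "grip": 0.01},
  {"angular": [0, 0, 0], "offset": [0, -0.02, -0.0015], "grip": 0.01},
])

```text
time: 7.32
position: [0.4107, -0.2319, 0.2057]
orientation: [0.58, -0.404, 0.58, 0.404]
ft_force: [0.4, -0.8, -3.0]
finger_gap: 0.0241
```

```bash
cat > look.py <<'E'
from h import *
import sys
np.set_printoptions(precision=4,suppress=True)
k=sys.argv[1];a=get_image('side');cv2.imwrite(f'pics/s{k}.png',a)
x0,y0,x1,y1,s=210,145,350,265,5
im=cv2.resize(a[y0:y1,x0:x1],None,fx=s,fy=s,interpolation=cv2.INTER_CUBIC)
for x in range((x0//10+1)*10,x1,10): cv2.putText(im,str(x),((x-x0)*s-10,10),0,.35,(0,0,255))
for y in range((y0//10+1)*10,y1,10): cv2.putText(im,str(y),(6,(y-y0)*s+4),0,.35,(0,0,255))
cv2.imwrite(f'pics/s{k}b.png',im)
st=read_state();p=st['position'];q=st['orientation'];M=R.from_quat([q[1],q[2],q[3],q[0]]).as_matrix()
U=np.array([.500,-.2685]);d=U-p[:2]
print(p,'x',-M[:2,1]@d-.019,'y',M[:2,2]@d,'yaw',np.arctan2(-M[1,1],-M[0,1]),'F tool',M.T@st['ft_force'],'Torq',M.T@st['ft_torque'])
E
python3 look.py 8
```

```text
[ 0.4107 -0.2319  0.2057] x 0.07746492700685179 y -0.0034144099942927985 yaw -0.35394842606132476 F tool [ 3.1955 -0.1258 -0.2906] Torq [-0.0593  0.0294 -0.0128]
```

View pics/s8b.png

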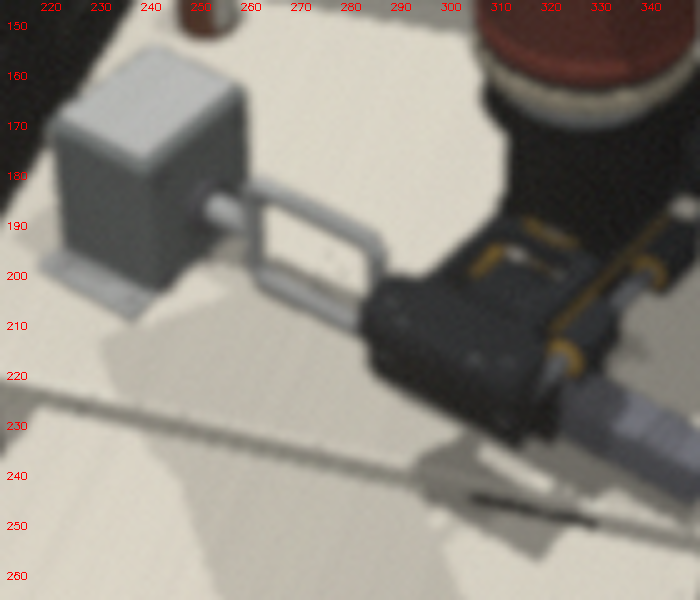

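Emit:
apply_moves([
  {"angular": [0, 0, 0], "offset": [0, -0.0025, 0], "grip": 0.01},
  {"angular": [0, 0, 0], "offset": [0, -0.005, 0], "grip": 0.01},
  {"angular": [0, 0, 0], "offset": [0, -0.0075, 0], "grip": 0.01},
  {"angular": [0, 0, 0], "offset": [0, -0.01, 0], "grip": 0.01},
  {"angular": [0, 0, 0], "offset": [0, -0.012, 0], "grip": 0.01},
  {"angular": [0, 0, 0], "offset": [0, -0.014, 0], "grip": 0.01},
  {"angular": [0, 0, 0], "offset": [0, -0.016, 0], "grip": 0.01},
  {"angular": [0, 0, 0], "offset": [0, -0.016, 0], "grip": 0.01},
])

```text
time: 8.38
position: [0.4259, -0.2375, 0.2057]
orientation: [0.58, -0.404, 0.58, 0.404]
ft_force: [-0.8, 0.6, -2.5]
finger_gap: 0.0234
```

```bash
python3 look.py 9
```

```text
[ 0.4259 -0.2374  0.2057] x 0.061271850974066094 y -0.0034573076352457997 yaw -0.3538171824191724 F tool [3.5293 1.7547 0.2109] Torq [ 0.0381 -0.0003  0.3246]
```

View pics/s9b.png

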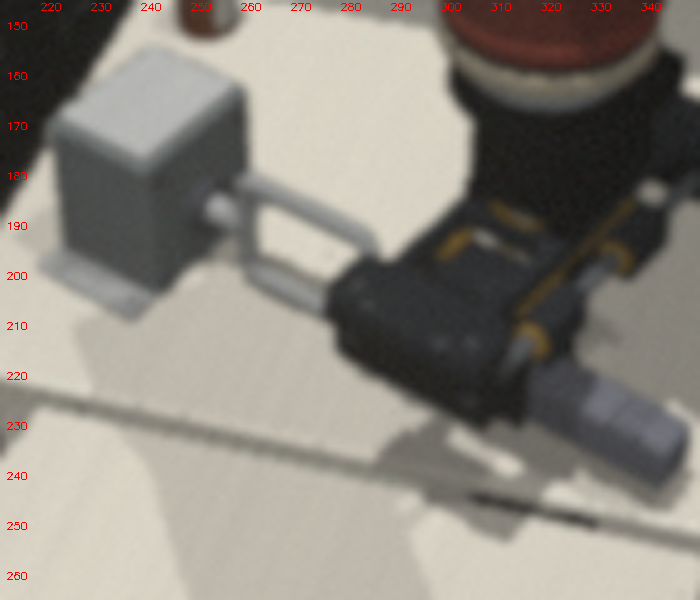

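Emit:
apply_moves([
  {"angular": [0, 0, 0], "offset": [0, -0.002, 0], "grip": 0.01},
  {"angular": [0, 0, 0], "offset": [0, -0.004, 0], "grip": 0.01},
  {"angular": [0, 0, 0], "offset": [0, -0.006, 0], "grip": 0.01},
  {"angular": [0, 0, 0], "offset": [0, -0.008, 0], "grip": 0.01},
])

```text
time: 8.93
position: [0.4324, -0.2402, 0.2053]
orientation: [0.58, -0.403, 0.581, 0.405]
ft_force: [-7.3, 3.0, 0.4]
finger_gap: 0.0243
```

```bash
python3 look.py 10
```

```text
[ 0.4326 -0.2402  0.2054] x 0.05402144413061469 y -0.003153662829140534 yaw -0.3543717166714584 F tool [-1.3775  7.3474 -0.3816] Torq [0.1141 0.1491 1.4491]
```

Emit:
apply_moves([
  {"angular": [0, 0, 0], "offset": [0, -0.002, 0], "grip": 0.01},
  {"angular": [0, 0, 0], "offset": [0, -0.004, 0], "grip": 0.01},
  {"angular": [0, 0, 0], "offset": [0, -0.006, 0], "grip": 0.01},
  {"angular": [0, 0, 0], "offset": [0, -0.008, 0], "grip": 0.01},
])

```text
time: 9.48
position: [0.4392, -0.2426, 0.2047]
orientation: [0.579, -0.402, 0.581, 0.406]
ft_force: [-10.0, 2.0, -2.7]
finger_gap: 0.0239
```

```bash
python3 look.py 11
```

```text
[ 0.4393 -0.2427  0.2048] x 0.04684330871954501 y -0.0031711361644464935 yaw -0.3543838217595523 F tool [ 3.2712  9.1054 -2.1496] Torq [0.1522 0.3706 1.9855]
```

View pics/s11b.png

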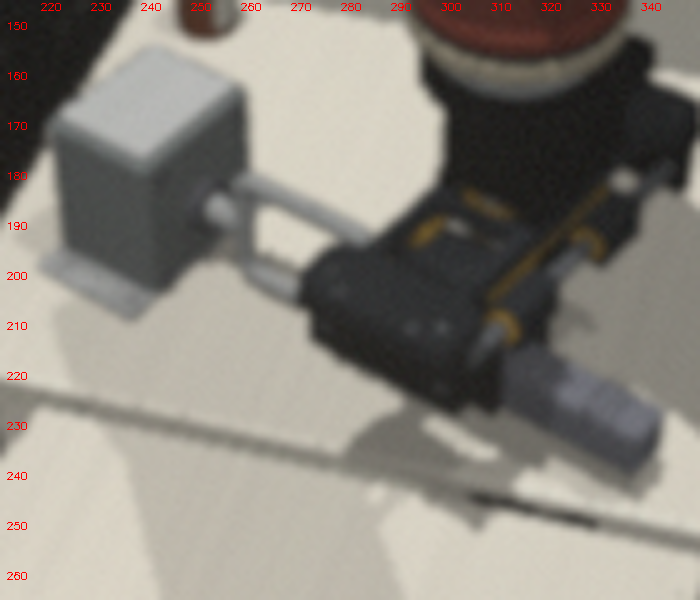

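Emit:
apply_moves([
  {"angular": [0, 0, 0], "offset": [0, -0.002, 0], "grip": 0.01},
  {"angular": [0, 0, 0], "offset": [0, -0.004, 0], "grip": 0.01},
  {"angular": [0, 0, 0], "offset": [0, -0.006, 0], "grip": 0.01},
  {"angular": [0, 0, 0], "offset": [0, -0.008, 0], "grip": 0.01},
])

```text
time: 10.02
position: [0.4466, -0.2459, 0.2048]
orientation: [0.579, -0.403, 0.582, 0.405]
ft_force: [-9.6, -0.2, -3.5]
finger_gap: 0.0239
```

```bash
python3 look.py 12
```

```text
[ 0.4468 -0.2461  0.2049] x 0.03864783290892697 y -0.0025471838483205915 yaw -0.3551799921162181 F tool [ 3.9644  7.5276 -3.5438] Torq [0.3118 0.9604 1.5289]
```

Emit:
apply_moves([
  {"angular": [0, 0, 0], "offset": [0, -0.002, 0], "grip": 0.01},
  {"angular": [0, 0, 0], "offset": [0, -0.004, 0], "grip": 0.01},
  {"angular": [0, 0, 0], "offset": [0, -0.006, 0], "grip": 0.01},
  {"angular": [0, 0, 0], "offset": [0, -0.008, 0], "grip": 0.01},
])

```text
time: 10.58
position: [0.4544, -0.2491, 0.2051]
orientation: [0.58, -0.403, 0.581, 0.404]
ft_force: [-7.3, -1.1, -3.1]
finger_gap: 0.0236
```

```bash
python3 look.py 13
```

```text
[ 0.4548 -0.2492  0.2052] x 0.030093393407099715 y -0.0023334000408399462 yaw -0.35529145401680534 F tool [ 3.4081  3.8796 -5.0323] Torq [0.3115 1.063  1.055 ]
```

View pics/s13b.png

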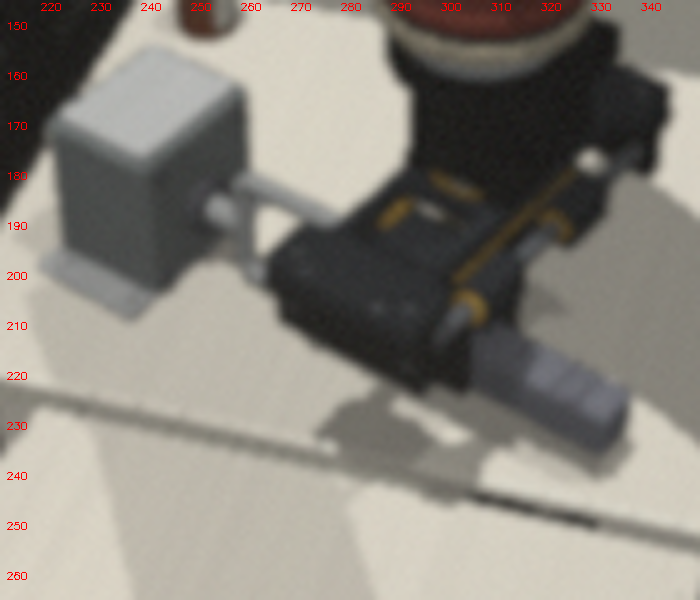

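Emit:
apply_moves([
  {"angular": [0, 0, 0], "offset": [0, -0.002, 0], "grip": 0.01},
  {"angular": [0, 0, 0], "offset": [0, -0.004, 0], "grip": 0.01},
  {"angular": [0, 0, 0], "offset": [0, -0.006, 0], "grip": 0.01},
  {"angular": [0, 0, 0], "offset": [0, -0.008, 0], "grip": 0.01},
])

```text
time: 11.12
position: [0.4629, -0.2527, 0.2058]
orientation: [0.58, -0.404, 0.581, 0.403]
ft_force: [-2.8, -5.6, -3.4]
finger_gap: 0.0237
```

```bash
python3 look.py 14
```

```text
[ 0.4633 -0.2529  0.206 ] x 0.02081684887467353 y -0.0018742496290341676 yaw -0.35553957366641403 F tool [ 3.4848 -1.8514 -6.7745] Torq [ 0.3066  1.5486 -0.1784]
```

Emit:
apply_moves([
  {"angular": [0, 0, 0], "offset": [0, -0.0015, 0], "grip": 0.01},
  {"angular": [0, 0, 0], "offset": [0, -0.003, 0], "grip": 0.01},
  {"angular": [0, 0, 0], "offset": [0, -0.0045, 0], "grip": 0.01},
])

```text
time: 11.55
position: [0.468, -0.2526, 0.2058]
orientation: [0.58, -0.404, 0.58, 0.404]
ft_force: [-0.6, -0.6, -3.4]
finger_gap: 0.0239
```

```bash
python3 look.py 15
```

```text
[ 0.4681 -0.2527  0.2058] x 0.016371407961958215 y -0.0038103451664961573 yaw -0.3532417176019784 F tool [ 3.1214 -0.4885 -0.8111] Torq [-0.0146 -0.0078 -0.0502]
```

View pics/s15b.png

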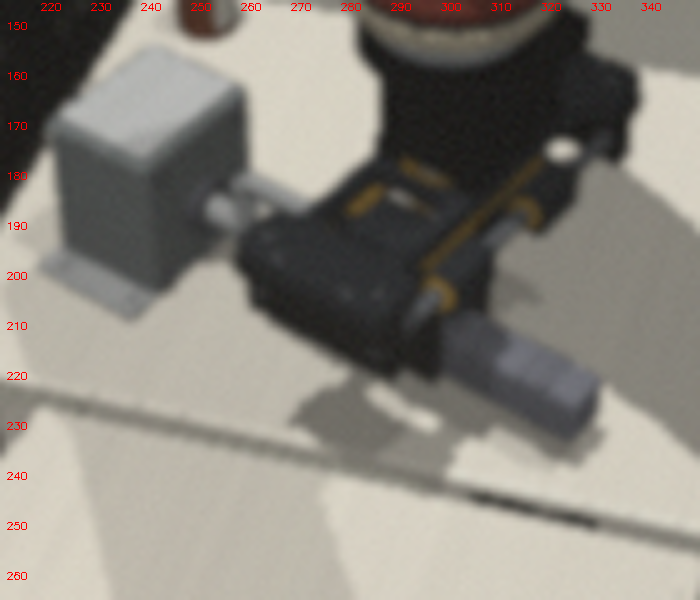

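Emit:
apply_moves([
  {"angular": [0, 0, 0], "offset": [0, 0.004, 0], "grip": 0.01},
  {"angular": [0, 0, 0], "offset": [0, 0.009, 0], "grip": 0.01},
  {"angular": [0, 0, 0], "offset": [0, 0.014, 0], "grip": 0.01},
  {"angular": [0, 0, 0], "offset": [0, 0.019, 0], "grip": 0.01},
  {"angular": [0, 0, 0], "offset": [0, 0.023, 0], "grip": 0.01},
  {"angular": [0, 0, 0], "offset": [0, 0.026, 0], "grip": 0.01},
  {"angular": [0, 0, 0], "offset": [0, 0.029, 0], "grip": 0.01},
  {"angular": [0, 0, 0], "offset": [0, 0.032, 0], "grip": 0.01},
  {"angular": [0, 0, 0], "offset": [0, 0.035, 0], "grip": 0.01},
  {"angular": [0, 0, 0], "offset": [0, 0.038, 0], "grip": 0.01},
])

```text
time: 12.85
position: [0.4319, -0.2397, 0.2059]
orientation: [0.58, -0.404, 0.58, 0.404]
ft_force: [3.0, -1.4, -3.3]
finger_gap: 0.0237
```

```bash
python3 look.py 16
```

```text
[ 0.4315 -0.2396  0.2058] x 0.05524345367630687 y -0.003335291251789367 yaw -0.3540482674948632 F tool [ 2.4025 -2.4657 -0.2197] Torq [-0.0285 -0.022  -0.4689]
```

View pics/s16b.png

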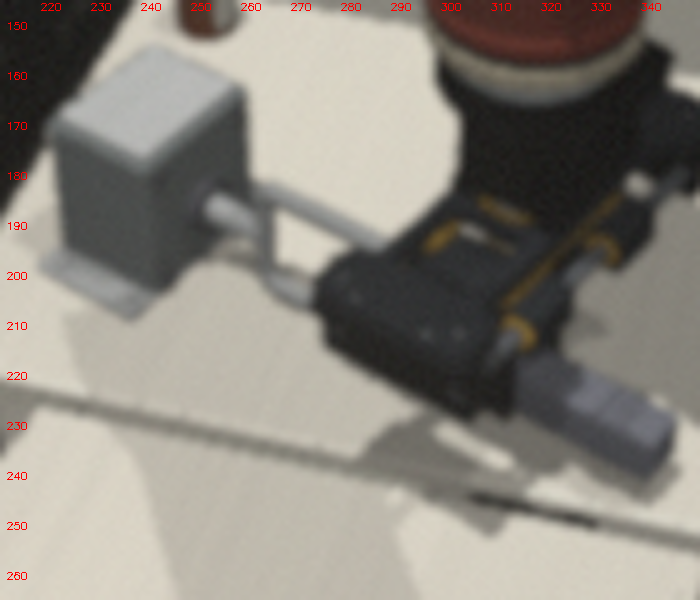

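Emit:
apply_moves([
  {"angular": [0, 0, 0], "offset": [0, 0.002, 0], "grip": 0.01},
  {"angular": [0, 0, 0], "offset": [0, 0.004, 0], "grip": 0.01},
  {"angular": [0, 0, 0], "offset": [0, 0.006, 0], "grip": 0.01},
  {"angular": [0, 0, 0], "offset": [0, 0.008, 0], "grip": 0.01},
  {"angular": [0, 0, 0], "offset": [0, 0.01, 0], "grip": 0.01},
  {"angular": [0, 0, 0], "offset": [0, 0.012, 0], "grip": 0.01},
])

```text
time: 13.65
position: [0.4206, -0.2355, 0.2058]
orientation: [0.58, -0.404, 0.58, 0.404]
ft_force: [1.1, -1.7, -2.7]
finger_gap: 0.0238
```

```bash
python3 look.py 17
```

```text
[ 0.4203 -0.2355  0.2057] x 0.06716183779591568 y -0.0033354087000536515 yaw -0.35402576760031573 F tool [ 1.9053 -1.9374 -0.4331] Torq [ 0.0188  0.1689 -0.4671]
```

Emit:
apply_moves([
  {"angular": [0, 0, 0], "offset": [0, 0.001, 0], "grip": 0.01},
  {"angular": [0, 0, 0], "offset": [0, 0.002, 0], "grip": 0.01},
  {"angular": [0, 0, 0], "offset": [0, 0.003, 0], "grip": 0.01},
])

```text
time: 14.08
position: [0.4179, -0.2345, 0.2058]
orientation: [0.58, -0.404, 0.58, 0.404]
ft_force: [1.9, -1.4, -2.7]
finger_gap: 0.0236
```

```bash
python3 look.py 18
```

```text
[ 0.4178 -0.2345  0.2058] x 0.06991673050310676 y -0.0034061952232941886 yaw -0.3539362397338808 F tool [ 4.088  -2.8288 -1.7485] Torq [ 0.0648  0.186  -0.5578]
```

Emit:
apply_moves([
  {"angular": [0, 0, 0], "offset": [0, 0.001, 0], "grip": 0.01},
  {"angular": [0, 0, 0], "offset": [0, 0.002, 0], "grip": 0.01},
  {"angular": [0, 0, 0], "offset": [0, 0.003, 0], "grip": 0.01},
])

```text
time: 14.5
position: [0.4165, -0.2339, 0.2064]
orientation: [0.581, -0.406, 0.579, 0.403]
ft_force: [10.6, -5.6, -5.8]
finger_gap: 0.0239
```

```bash
python3 look.py 19
```

```text
[ 0.4165 -0.2339  0.2065] x 0.0713007949531236 y -0.003514429497954137 yaw -0.35355300205195306 F tool [  7.4321 -11.1178  -1.9332] Torq [ 0.1039  0.325  -2.0655]
```

View pics/s19b.png

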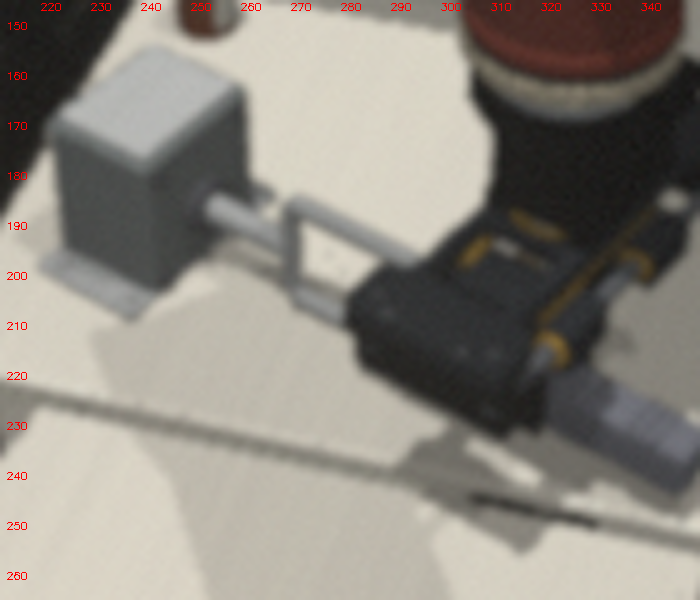

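Emit:
apply_moves([
  {"angular": [0, 0, 0], "offset": [0, -0.004, 0], "grip": 0.01},
  {"angular": [0, 0, 0], "offset": [0, -0.008, 0], "grip": 0.01},
  {"angular": [0, 0, 0], "offset": [0, -0.01, 0], "grip": 0.01},
  {"angular": [0, 0, 0], "offset": [0.004, -0.01, 0], "grip": 0.01},
  {"angular": [0, 0, 0], "offset": [0.008, -0.01, 0], "grip": 0.01},
  {"angular": [0, 0, 0], "offset": [0.012, -0.01, 0], "grip": 0.01},
  {"angular": [0, 0, 0], "offset": [0.015, -0.01, 0], "grip": 0.01},
  {"angular": [0, 0, 0], "offset": [0.017, -0.01, 0], "grip": 0.01},
  {"angular": [0, 0, 0], "offset": [0.017, -0.01, 0], "grip": 0.01},
])

```text
time: 15.68
position: [0.4244, -0.2369, 0.1887]
orientation: [0.58, -0.404, 0.58, 0.404]
ft_force: [-1.1, 1.2, -3.1]
finger_gap: 0.0236
```

```bash
python3 look.py 20
```

```text
[ 0.4244 -0.237   0.1888] x 0.06280113459107485 y -0.003399528320578315 yaw -0.3539557907621781 F tool [ 3.0695  0.0811 -0.3049] Torq [-0.0238 -0.1002 -0.0425]
```

View pics/s20b.png

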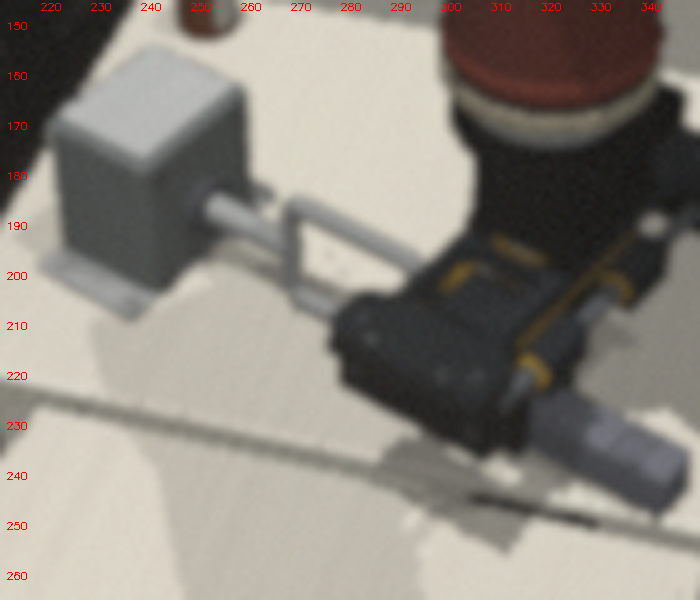

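Bolt stays out; the rear bar of the eye is at pixel (267,195), unchanged. I'll lower the last 3 mm.

Emit:
apply_moves([
  {"angular": [0, 0, 0], "offset": [0.001, 0, 0], "grip": 0.01},
  {"angular": [0, 0, 0], "offset": [0.002, 0, 0], "grip": 0.01},
  {"angular": [0, 0, 0], "offset": [0.003, 0, 0], "grip": 0.01},
  {"angular": [0, 0, 0], "offset": [0.003, 0, 0], "grip": 0.01},
])

```text
time: 16.23
position: [0.4245, -0.237, 0.186]
orientation: [0.58, -0.404, 0.58, 0.404]
ft_force: [-1.5, 1.0, 3.2]
finger_gap: 0.0238
```

```bash
python3 look.py 21
```

```text
[ 0.4245 -0.237   0.1859] x 0.06274277942598336 y -0.0034293854758974886 yaw -0.35386281266941577 F tool [-4.7271  0.9287  0.0552] Torq [-0.0267 -0.1377  0.4415]
```

Emit:
apply_moves([
  {"angular": [0, 0, 0], "offset": [0, 0, 0], "grip": 0.03},
  {"angular": [0, 0, 0], "offset": [0, 0, 0], "grip": 0.04},
  {"angular": [0, 0, 0], "offset": [0, 0, 0], "grip": 0.055},
  {"angular": [0, 0, 0], "offset": [0, 0, 0], "grip": 0.07},
  {"angular": [0, 0, 0], "offset": [0, 0, 0], "grip": 0.07},
  {"angular": [0, 0, 0], "offset": [0, 0, 0], "grip": 0.07},
  {"angular": [0, 0, 0], "offset": [-0.01, 0, 0], "grip": 0.07},
  {"angular": [0, 0, 0], "offset": [-0.03, 0, 0], "grip": 0.07},
  {"angular": [0, 0, 0], "offset": [-0.06, 0, 0], "grip": 0.07},
  {"angular": [0, 0, 0], "offset": [-0.1, 0, 0], "grip": 0.07},
  {"angular": [0, 0, 0], "offset": [-0.15, 0, 0], "grip": 0.07},
  {"angular": [0, 0, 0], "offset": [-0.2, 0, 0], "grip": 0.07},
  {"angular": [0, 0, 0], "offset": [-0.25, 0, 0], "grip": 0.07},
  {"angular": [0, 0, 0], "offset": [-0.28, 0.0, 0.05], "grip": 0.07},
  {"angular": [0, 0, 0], "offset": [-0.28, 0.0, 0.1], "grip": 0.07},
  {"angular": [0, 0, 0], "offset": [-0.28, 0.0, 0.15], "grip": 0.07},
  {"angular": [0, 0, 0], "offset": [-0.28, 0.0, 0.15], "grip": 0.07},
])

```text
time: 18.4
position: [0.4772, -0.0925, 0.4659]
orientation: [0.579, -0.406, 0.579, 0.406]
ft_force: [0.1, -1.1, -0.4]
finger_gap: 0.0701
```

```bash
python3 look.py 22
python3 - <<'E'
from h import *
b=get_image('top');cv2.imwrite('pics/t22.png',b);a=cv2.imread('pics/s22.png')
cv2.imwrite('pics/st22.png',np.hstack([cv2.resize(a[140:290,190:350],None,fx=2.5,fy=2.5,interpolation=cv2.INTER_CUBIC),cv2.resize(b[120:270,230:390],None,fx=2.5,fy=2.5,interpolation=cv2.INTER_CUBIC)]))
E
```

```text
[ 0.4766 -0.0951  0.4659] x 0.06262389803329264 y -0.15476709695164018 yaw -0.3514658902098952 F tool [ 0.2543 -0.2954 -0.624 ] Torq [ 0.0289  0.0807 -0.0042]
```

View pics/st22.png

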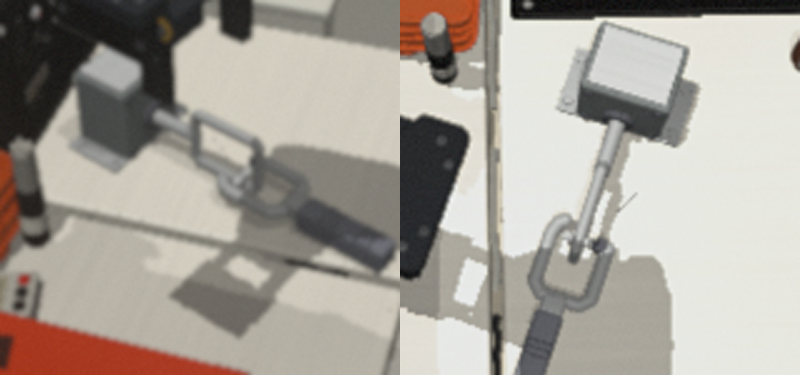

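View pics/t22.png

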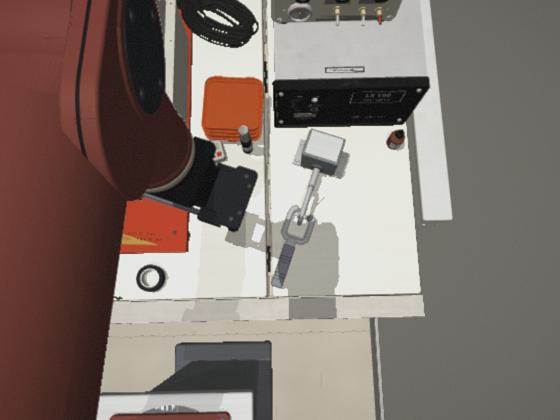

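Run:
```python
from h import *
a=cv2.imread('pics/s22.png');b=cv2.imread('pics/t22.png')
cv2.imwrite('pics/g.png',np.hstack([cv2.resize(a[175:245,255:325],None,fx=5,fy=5,interpolation=cv2.INTER_CUBIC),cv2.resize(b[190:260,265:335],None,fx=5,fy=5,interpolation=cv2.INTER_CUBIC)]))
```

```text
(no output)
```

View pics/g.png

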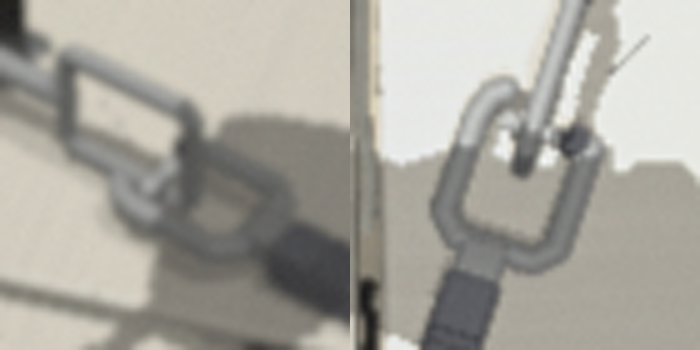

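The pictures show the gate shut across the eye, with the upright inside the hook and the hook lying flat. I'm handing in.

```bash
python3 -c "
from workcell import *
print(finish_job())"
```

```text
the job is handed in; nothing more can be done
None
```

The lamp is locked out: the hook is clipped on the eye, the bolt is drawn out to its stop, and the hook lies released on the worktop. I handed in at about 18.5 s of the 64 s allowed; no verdict comes back.

- **Clipping on:** I held the hook at its grip and pushed the gate against the upright in small steps. The bolt first gave way to its inner stop, then the push peaked at about 9 N in my readings. It dropped to about zero when the gate snapped shut. The bolt was then at about 13 mm by image, still not drawn.
- **Drawing the bolt:** The pull ran at about 2.5 N and rose to 11 N at the outer stop. I then eased off 10 mm, lowered the hook until I felt table contact, let go and backed away.
- **Last pictures:** They show the gate shut across the eye, the upright inside the hook, and the hook flat on the worktop. The upright has moved about 20 mm out from its start, so the bolt is at about 40 mm.
- **Bystanders:** The tape roll, slide tube and drop bottle sit where they started. The timer was partly hidden behind the gripper in the last top view.

**Not checked or not fully consistent:**
- The hook's mouth was hidden from both cameras while I pushed, so I judged the snap by force alone until the last pictures.
- The box edges I picked in the pictures missed the fitted box by up to about 2 pixels (roughly 5 mm). The upright measured directly in both cameras agreed to within about 5 mm, mostly along the bolt.

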